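# Lock the sampling stand's telescopic leg at its stop ring

### The arm

A 6-joint arm with a two-finger parallel gripper is mounted at the origin on a cart in front of the work surface, level with it; the furniture and walls round the work are solid. World frame = base frame: x ahead of the robot, y to its left, z up, the work surface at z = 0. Lengths are in m, angles in rad, forces in N, time in s.
With the tool pointing down it reaches from about 0.375 to 0.975 m from the base axis. Payload 3.8 kg.
Tool frame: the origin (TCP) lies midway between the tips of the shut fingers; the grasp point (between the pads) lies 19 mm behind it; z points along the fingers, y is the line along which they close (so a half turn about z gives the same grasp; the last joint's range is limited). The gripper opens to 88 mm and grips with 3 to 60 N. Pads are 18 mm wide; open, the fingers measure 123 mm over their backs; the gripper's body (75 mm by 187 mm) begins 45 mm behind the grasp point.
Start: joints at [1.247, 0.264, 1.604, -0, 1.274, -0.037], TCP at [0.191, 0.647, 0.239] pointing down, gripper open.
Joint ranges: [-2.63, 2.63], [-0.94, 2.18], [0.31, 2.57], [-1.31, 4.45], [0, 2.66], [-2.55, 2.55]. Speed limits (rad/s): [2.57, 2.57, 3.14, 3.14, 3.14, 3.14].

### API

Orientations are given as a rotation vector (axis times angle).
In Python, from cell import manip, inverse_kinematics, cams, order gives the robot as it stands. Calls block until the motion is done:
- manip.move_pose(position, orientation): joint-space move of the TCP to a pose.
- manip.move_linear(position, rate=0.15, rot=None): straight line of the TCP; rot=None keeps the orientation; rate is the mean speed in m/s.
- manip.set_joints(angles): joint-space move.
- manip.set_gripper(opening, force=None): finger opening in m; force is the grip in N (None keeps the last); returns when the fingers have stopped.
- manip.dwell(seconds).
- inverse_kinematics(position, orientation): joint angles nearest the present ones, or None.
- manip.state(): the state.
- cams.capture(name): name is "scene" or "top" or "wrist"; returns a dict with "image" (400x640x3 uint8, blue, green, red), "z_map" (400x640 float32, m along the optical axis (not along the pixel's ray), 0 where there is no reading), "intrinsics" (3x3 intrinsics, pixels), "position" and "orientation" of the camera in the world; the wrist camera has in their place "T_tool_cam" (4x4, takes a point from camera to tool coordinates, whose origin is the TCP and whose axes are the flange's). Camera axes: x right, y down, z forward; pixel columns grow to the right and rows downward; lengths in m; the calibration is good to about 2 mm. A picture is of the moment at which its call begins: read the wrist's pose just before it.
A pose or a line that the arm cannot do raises manip.IKError and nothing moves.
- order.close_job(): hands the job in; it is judged then, once.
The state is a dict: "clock": time; "joint_pos": joint angles; "joint_velocities": joint speeds; "tau": joint torques, N m; "tool_pos": TCP position; "tcp_rot": TCP orientation; "contact_force": force on the tool from outside, world axes, zero at the start; "moment": the same for the moment, N m; "gripper_width": finger opening in m; "grasp_force": force on a finger pad.
Only numpy, scipy, OpenCV 4.12 (cv2) and the standard library are available. Lean on these libraries where they do the work, as an engineer would, in place of code of your own. Each camera call takes 0.05 s, during which the arm holds its last target. There are 200 camera calls.

### The job

The front leg of the sampling stand has sprung out. Push it in along its bar until you feel it seat against the stop ring that marks its length, and while holding it seated there swing the cam lever shut against the leg; do not shut the lever before the leg is seated. Do not let go at the end: finish with the leg still held in the fingers, seated and lever shut, and leave the small things lying round the stand where they are.

Things in the scene. Friction and masses are not known exactly. Their poses are not given: they have to be found in the camera images.
- stand: Grey three-footed stand carrying a red sample cylinder upright (320 mm high), fast on the bench. Origin on the bench under the hub's middle; z up; its -x axis is the direction in which the front leg points (roughly to the robot; yaw up to 0.35 rad). A level 16 mm square steel bar with cross lines each 10 mm runs from the hub along -x, axis 58 mm above the bench, to 236 mm from the hub's middle.
- stop_ring: Dark steel square clamping collar (34 x 34 mm, 12 mm along the bar) fast on the bar between hub and leg; it marks the leg's length. Axes as the stand's; origin at its middle on the bar's axis, so the face that the leg meets is 6 mm from it towards -x. It stands 85 to 125 mm from the hub's middle, elsewhere each time.
- leg: Telescopic leg, a level 24 mm square aluminium tube that slides on the bar; axes as the stand's, origin at the middle of its mouth on the axis (seated: 6 mm in -x of stop_ring's origin). From the mouth to -x: black clamp block 34 mm long, 34 wide, 36 high; tube to 157 mm, rubber foot at 136 mm. A spring drives it out: 3 N when out (mouth 175 mm from hub's middle), up to 8 N seated; springs back if let go.
- finger_rest (a point): Middle of the outward (-x) face of the finger rest, a black upright plate on the leg's +y side (opposite the lever) for pushing the leg in. In the leg's frame at x = -40 mm, y = +34 mm, axis height; the plate reaches from the tube (y = +12 mm) out to y = +46 mm, 26 mm high, 6 mm thick.
- lever_tip (a point): Free end of the steel cam lever on the leg's -y side, at axis height. The pin is upright, in the leg's frame at x = -14 mm, y = -21 mm; the lever runs 57 mm from it towards -x, 22 mm high, 7 mm thick (this point is 52 mm from the pin). Shut it lies along the tube, outer face 23 mm from the axis (25 at the rounded free end), so that across the lever and the far side of the tube it is 35 to 37 mm.
- cam_lever (a joint): Angle of the cam lever in rad: 0 shut along the tube, larger as its free end swings out to the leg's -y side (at most 0.55; starts 0.42 to 0.53, moves stiffly and stays put). From about 0.4 down its cam bears on the bar and drags the leg outward; shutting takes about 4 to 6 N at the free end, and once shut it locks the leg to the bar.
- spanner: Combination spanner lying on the bench, 183 mm long, 6 mm high; leave it alone.
- pliers: Slip-joint pliers lying on the bench, 153 mm long, 12 mm high; leave them alone.
- tape_roll: White roll of thread tape, 52 mm across, 12 mm high; leave it alone.
- bush: Brass hex reducing bush, 30 mm wide, 24 mm high; leave it alone.
- nut: Large hex nut lying flat, 34 mm across, 16 mm high; leave it alone.

How it is judged:
By the outcome, as a careful person would: the job done as asked, in the order asked, and still so for the second after the job is handed in, while the arm keeps its last pose, push and grip.
It also fails if it takes over 38 s, if anything falls off the work surface, if the arm or the gripper's body presses on something with over 40 N, if the wrist force passes 120 N, or if a joint passes its speed limit or range.

## Working session

There is one attempt and no reset: what is moved stays moved. The work goes in short steps, each a Python script; the robot and the scene stay as the last script left them, time stands still between calls to the robot, and variables do not carry over. Pictures are saved under pics/ and viewed, at most 10 in all, crops included, and the job is handed in when it is done.

```bash
ls; mkdir -p pics; cat > h.py <<'E'
import numpy as np, cv2
from scipy.spatial.transform import Rotation as R
from cell import manip, inverse_kinematics, cams, order
def cap(name):
    s=manip.state(); c=cams.capture(name)
    if name=="wrist":
        T=np.eye(4);T[:3,:3]=R.from_rotvec(s["tcp_rot"]).as_matrix();T[:3,3]=s["tool_pos"]
        T=T@np.array(c["T_tool_cam"])
    else:
        T=np.eye(4);o=np.array(c["orientation"],float)
        T[:3,:3]=o if o.shape==(3,3) else R.from_rotvec(o).as_matrix() ;T[:3,3]=c["position"]
    c["T"]=T;return c
def cloud(c):
    z=c["z_map"];K=c["intrinsics"];v,u=np.mgrid[:z.shape[0],:z.shape[1]]
    P=np.stack([(u-K[0][2])/K[0][0]*z,(v-K[1][2])/K[1][1]*z,z],-1)
    W=P@c["T"][:3,:3].T+c["T"][:3,3]; W[z==0]=np.nan; return W
E
python3 - <<'E'
from h import *
print(manip.state())
for n in("scene","top"):
    c=cap(n);cv2.imwrite(f"pics/{n}.png",c["image"]);np.savez(f"pics/{n}.npz",W=cloud(c),im=c["image"],T=c["T"],K=c["intrinsics"])
    print(n,c["position"],c["orientation"],c["intrinsics"])
    W=cloud(c);print(np.nanpercentile(W.reshape(-1,3),[5,50,95],axis=0))
E
```

```text
pics
{'clock': 0.0, 'joint_pos': array([ 1.24710448e+00,  2.64732358e-01,  1.60532055e+00, -2.15530809e-06,
        1.27373151e+00, -3.69067549e-02]), 'joint_velocities': array([ 0.00086296,  0.00039205, -0.00094285,  0.00138413,  0.00114767,
       -0.00038161]), 'tau': array([-3.30813718e-04, -5.02103162e+01, -3.56882644e+01,  7.26326206e-02,
        2.95505393e-02, -1.77071838e-04]), 'tool_pos': array([0.19072209, 0.64676797, 0.2374309 ]), 'tcp_rot': array([-0.44888168, -3.10896149,  0.00338717]), 'contact_force': array([ 0.30417688,  0.09805321, -0.26068922]), 'moment': array([-0.00994799, -0.04491005, -0.05743955]), 'grasp_force': 0.0, 'gripper_width': 0.08819600987767673}
scene [0.30009238 0.55906639 0.64634206] [-0.68184152  2.60060503 -1.13474728] [[370.61124207   0.         314.96068515]
 [  0.         370.61124207 198.12212077]
 [  0.           0.           1.        ]]
[[-0.04767208 -1.41837143 -0.89889208]
 [ 0.51876643  0.07490107  0.22818569]
 [ 0.90476595  0.51797273  0.43770765]]
top [0.48876557 0.02667486 0.91764519] [-2.104284    2.15888579 -0.17713565] [[513.0033467    0.         321.53490651]
 [  0.         513.0033467  200.76821607]
 [  0.           0.           1.        ]]
[[ 0.31934266 -0.69055488 -0.58728885]
 [ 0.65391962  0.03113948  0.00100355]
 [ 0.90327698  0.39574075  0.33559611]]
```

View pics/top.png

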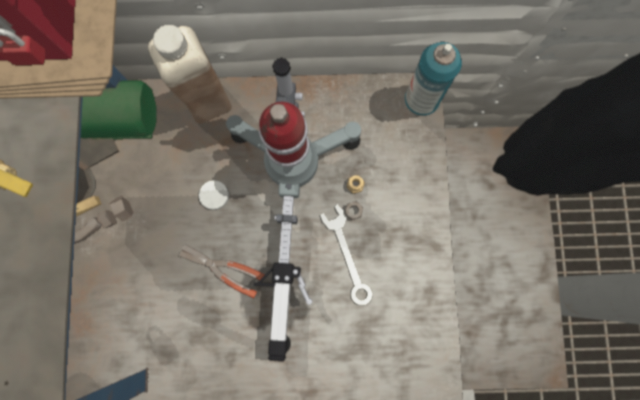

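View pics/scene.png

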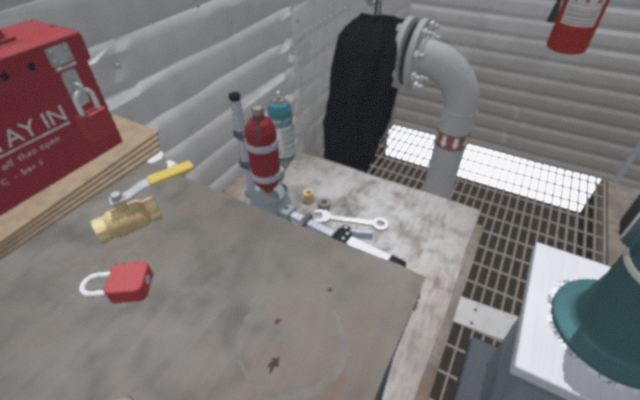

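The top view shows the leg running from (285,268) to (278,355), with its clamp block at (286,272). The lever tip is out on the right at about (309,302) and the rest is on the left at about (262,272), above the pliers' handles. The stop ring is at (286,218). The scene view shows a raised table on the +y side. Next I fit the stand axis from depth.

```bash
python3 - <<'E'
import numpy as np,cv2
d=np.load("pics/top.npz");W=d["W"];im=d["im"]
def at(u,v): return np.round(W[v,u],3)
for n,p in dict(ring=(286,217),bar=(287,240),block=(287,272),tube1=(281,295),tube2=(280,330),foot=(278,350),lev=(306,298),lev2=(300,285),rest=(263,272),table=(30,250),floor=(200,330),left=(110,230),board=(100,100)).items(): print(n,at(*p))
# tube top pts
m=(abs(W[...,2]-.070)<.004)&(W[...,0]>.3)&(W[...,0]<.62)&(abs(W[...,1]-.07)<.1)&(im.min(-1)>150)
P=W[m][:,:2];print(len(P),P.min(0),P.max(0));c=P.mean(0);u=np.linalg.svd(P-c)[2][0];print(c,u,np.arctan2(u[1],u[0]),W[m][:,2].mean())
# height map, y>0.2
for y in np.arange(-.3,.9,.1):
  print(round(y,1),[round(float(np.nanmax(np.r_[W[(abs(W[...,1]-y)<.05)&(abs(W[...,0]-x)<.05)][:,2],-9])),2) for x in np.arange(.2,1,.1)])
cr=cv2.resize(im[170:370,220:380],None,fx=3.7,fy=3,interpolation=cv2.INTER_CUBIC);cv2.imwrite("pics/crop.png",cv2.resize(im[195:365,225:335],None,fx=3.5,fy=3.5,interpolation=cv2.INTER_CUBIC))
E
```

```text
ring [0.606 0.087 0.078]
bar [0.569 0.087 0.067]
block [0.516 0.087 0.076]
tube1 [0.48  0.097 0.07 ]
tube2 [0.425 0.099 0.072]
foot [0.394 0.103 0.071]
lev [0.474 0.057 0.068]
lev2 [0.495 0.066 0.071]
rest [0.52  0.135 0.   ]
table [0.54  0.36  0.334]
floor [0.423 0.244 0.003]
left [0.602 0.41  0.   ]
board [0.808 0.393 0.102]
1170 [0.4086682  0.04877607] [0.61979641 0.1143021 ]
[0.47899553 0.09409983] [-0.99523535  0.09750175] 3.0439357540757177 0.0693746133277748
-0.3 [-0.35, -0.35, -0.35, -0.34, -0.35, -0.35, -0.35, 0.23]
-0.2 [-9.0, 0.01, 0.01, 0.01, 0.01, 0.01, 0.2, 0.22]
-0.1 [-9.0, 0.01, 0.01, 0.01, 0.01, 0.01, 0.18, 0.22]
0.0 [-9.0, 0.01, 0.01, 0.07, 0.02, 0.27, 0.07, 0.24]
0.1 [-9.0, 0.01, 0.08, 0.08, 0.08, 0.31, 0.32, 0.24]
0.2 [-9.0, 0.0, 0.01, 0.02, 0.02, 0.07, 0.26, 0.26]
0.3 [-9.0, 0.19, 0.34, 0.34, 0.39, 0.45, 0.49, 0.25]
0.4 [-9.0, 0.0, 0.34, 0.34, 0.39, 0.43, 0.42, 0.16]
0.5 [-9.0, 0.0, 0.0, 0.0, 0.04, 0.04, 0.05, -9.0]
0.6 [-9.0, -9.0, -9.0, -9.0, -9.0, -9.0, -9.0, -9.0]
0.7 [-9.0, -9.0, -9.0, -9.0, -9.0, -9.0, -9.0, -9.0]
0.8 [-9.0, -9.0, -9.0, -9.0, -9.0, -9.0, -9.0, -9.0]
```

View pics/crop.png

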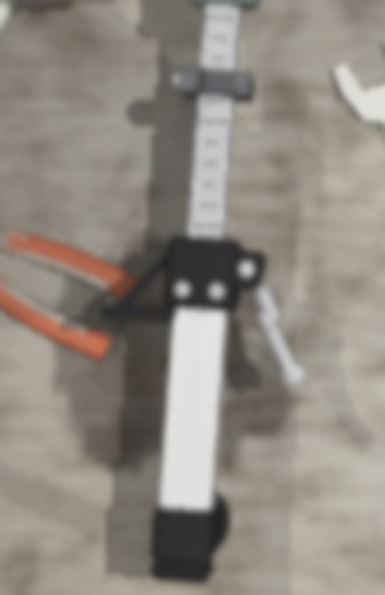

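The crop shows the finger rest as a dark angled plate at (125,310), standing over the pliers' handles. The lever runs from its pin at (248,268) to its tip at (295,380), the ring is at (215,82) and the block mouth is at row 240. Next I refine the axis and check the furniture's extent.

```bash
python3 - <<'E'
import numpy as np,cv2
d=np.load("pics/top.npz");W=d["W"];im=d["im"]
v,u=np.mgrid[:400,:640]
m=(abs(W[...,2]-.070)<.006)&(u>265)&(u<296)&(v>286)&(v<338)&(im.min(-1)>120)
P=W[m][:,:2];l=cv2.fitLine(P.astype(np.float32),cv2.DIST_HUBER,0,.01,.01).ravel();print("tube",len(P),l,np.arctan2(-l[1],-l[0])if l[0]<0 else np.arctan2(l[1],l[0]))
m=(abs(W[...,2]-.066)<.006)&(u>275)&(u<296)&(v>225)&(v<260)&(im.min(-1)>110)
B=W[m][:,:2];print("bar",B.mean(0),np.polyfit(B[:,0],B[:,1],1),len(B))
A=np.vstack([P,B]);print("mean tube",P.mean(0),"yaw by centroids",np.arctan2(*(B.mean(0)-P.mean(0))[::-1]))
# lever: 
m=(W[...,2]>.04)&(u>296)&(u<316)&(v>278)&(v<310);Q=W[m];print("lev",len(Q),Q.min(0),Q.max(0))
# block dark top
m=(abs(W[...,2]-.076)<.006)&(u>270)&(u<300)&(v>258)&(v<284)&(im.max(-1)<90);Q=W[m];print("block",Q.min(0),Q.max(0))
m=(abs(W[...,2]-.075)<.006)&(u>270)&(u<300)&(v>210)&(v<226)&(im.max(-1)<110);Q=W[m];print("ring",np.percentile(Q,[2,50,98],axis=0))
m=(W[...,2]>.03)&(u>240)&(u<272)&(v>255)&(v<295);Q=W[m];print("rest",np.percentile(Q,[1,50,99],axis=0))
S=np.load("pics/scene.npz")["W"].reshape(-1,3);t=S[abs(S[:,2]-.334)<.02];print("table",np.percentile(t,[0.5,5,95,99.5],axis=0))
E
```

```text
tube 765 [ 0.9959939  -0.0894209   0.4527836   0.10007362] -0.089540504
bar [0.56537243 0.09047413] [-0.08418502  0.13807002] 336
mean tube [0.45278361 0.10007362] yaw by centroids -0.08505582464229905
lev 136 [0.46572506 0.04877607 0.05110583] [0.50472022 0.0693814  0.07265898]
block [0.4985745  0.06698053 0.07008839] [0.53321419 0.11310554 0.0795178 ]
ring [[0.59957903 0.07066603 0.06998775]
 [0.60347999 0.08870314 0.07521211]
 [0.61221963 0.10200062 0.07892346]]
rest [[0.49620768 0.11326777 0.05836481]
 [0.50124516 0.12615311 0.06950517]
 [0.5224739  0.14269762 0.07360711]]
table [[ 0.32083233 -0.36804259  0.31782056]
 [ 0.34319925  0.19281301  0.33166225]
 [ 0.8977406   0.5525379   0.35001394]
 [ 0.91255355  0.5805187   0.35383363]]
```

```bash
cat >> h.py <<'E'
yaw=-0.0855
a=np.array([np.cos(yaw),np.sin(yaw),0]);b=np.array([-np.sin(yaw),np.cos(yaw),0])
mouth=np.array([.533,.1001-.0857*(.533-.4528),0])   # leg out
def L(x,y,z): return mouth+a*x+b*y+np.array([0,0,z])
def rotm(s): Y=s*b;Z=np.array([0,0,-1.]);return R.from_matrix(np.c_[np.cross(Y,Z),Y,Z]).as_rotvec()
def st(t=""):
    s=manip.state();p=s["tool_pos"]-mouth
    print(t,"t%.2f leg xy %.4f %.4f z %.4f F(a,b,z) %.1f %.1f %.1f M %s w %.4f gf %.1f"%(s["clock"],p@a,p@b,s["tool_pos"][2],s["contact_force"]@a,s["contact_force"]@b,s["contact_force"][2],np.round(s["moment"],2),s["gripper_width"],s["grasp_force"]))
    return s
E
python3 - <<'E'
from h import *
s=manip.state()
az=np.arctan2(s["tool_pos"][1],s["tool_pos"][0])
up=inverse_kinematics([.40*np.cos(az),.40*np.sin(az),.45],s["tcp_rot"]);print(up)
manip.set_joints(up)
st()
for k in(1,-1):
    q=inverse_kinematics(L(-.062,-.014,.25),rotm(k));print(k,q)
q1=np.array(up);qs=[inverse_kinematics(L(-.062,-.014,.25),rotm(k)) for k in(1,-1)]
q=min([x for x in qs if x is not None],key=lambda x:abs(x[5]))
q1[0]=q[0];q1[5]=q[5];manip.set_joints(q1);st()
manip.set_joints(q);s=st()
c=cap("wrist");cv2.imwrite("pics/w1.png",c["image"]);print(s["tcp_rot"])
E
```

```text
[ 1.22176903e+00 -3.25614524e-01  1.79952647e+00 -5.95756270e-05
  1.66965100e+00 -6.22191109e-02]
 t1.41 leg xy -0.4430 0.2539 z 0.4490 F(a,b,z) -1.3 0.1 -0.3 M [ 0.05 -0.    0.02] w 0.0879 gf 0.0
1 [ 1.25863249e-01 -1.23899153e-01  1.99643538e+00 -4.44089210e-16
  1.26905643e+00 -1.35943308e+00]
-1 [ 1.25863249e-01 -1.23899153e-01  1.99643538e+00 -4.44089210e-16
  1.26905643e+00  1.78215958e+00]
 t2.95 leg xy -0.1380 -0.0297 z 0.4497 F(a,b,z) 0.2 0.3 0.5 M [ 0.   -0.01  0.05] w 0.0881 gf 0.0
 t3.82 leg xy -0.0615 -0.0134 z 0.2514 F(a,b,z) -0.2 0.2 0.2 M [-0.   -0.05  0.02] w 0.0881 gf 0.0
[1.32652163e-01 3.13699196e+00 5.42584742e-04]
```

View pics/w1.png

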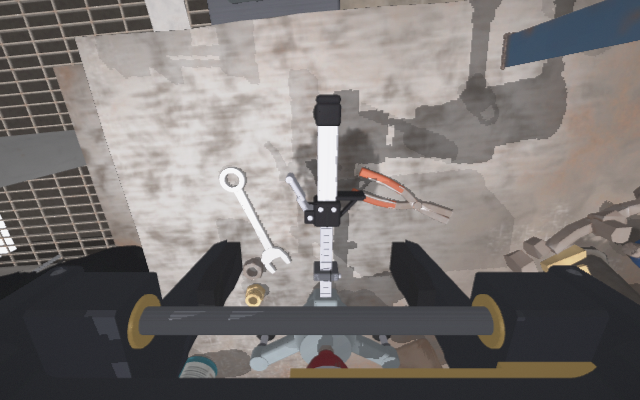

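The wrist view shows the leg hanging upright in the image: block at (322,213), tube up to (327,100), lever tip at (291,178), rest at (355,197), ring at (325,270). I measure these from this second viewpoint.

```bash
python3 - <<'E'
from h import *
c=cap("wrist");W=cloud(c);im=c["image"]
Q=np.stack([(W-mouth)@a,(W-mouth)@b,W[...,2]],-1)
v,u=np.mgrid[:400,:640]
def rep(n,m): print(n,m.sum(),np.round(np.percentile(Q[m],[2,50,98],axis=0),4).tolist())
box=lambda u0,u1,v0,v1:(u>=u0)&(u<=u1)&(v>=v0)&(v<=v1)
z=Q[...,2]
rep("tube near foot",box(310,345,128,145)&(abs(z-.07)<.006));rep("tube near block",box(310,345,170,190)&(abs(z-.07)<.006))
rep("bar",box(315,338,230,260)&(abs(z-.066)<.006))
rep("block",box(305,342,195,230)&(abs(z-.076)<.005)&(im.max(-1)<90))
rep("ring",box(305,345,255,290)&(abs(z-.075)<.005))
rep("rest",box(345,372,180,215)&(z>.035));rep("lever",box(280,306,170,205)&(z>.045)&(z<.075))
st()
E
```

```text
tube near foot 378 [[-0.1191, -0.0125, 0.0684], [-0.1095, -0.001, 0.0702], [-0.0998, 0.0106, 0.0717]]
tube near block 420 [[-0.0704, -0.0124, 0.0688], [-0.058, -0.0008, 0.0703], [-0.0452, 0.0108, 0.0717]]
bar 371 [[0.0104, -0.0081, 0.0649], [0.0321, -0.0004, 0.0664], [0.0544, 0.0068, 0.0678]]
block 700 [[-0.0342, -0.026, 0.0718], [-0.0171, -0.0024, 0.0761], [-0.0022, 0.0155, 0.0777]]
ring 247 [[0.0678, -0.0174, 0.0703], [0.0721, 0.0001, 0.0749], [0.0793, 0.0178, 0.0766]]
rest 249 [[-0.0397, 0.0226, 0.0494], [-0.038, 0.0321, 0.0643], [-0.018, 0.0458, 0.0723]]
lever 308 [[-0.0637, -0.05, 0.0508], [-0.047, -0.0372, 0.0685], [-0.0255, -0.0273, 0.0706]]
 t3.92 leg xy -0.0608 -0.0135 z 0.2526 F(a,b,z) 0.0 -0.1 1.0 M [-0.    0.01 -0.03] w 0.0879 gf 0.0
```

```bash
python3 - <<'E'
from h import *
manip.move_linear(L(-.062,-.015,.040),rate=.12);st("down")
manip.move_linear(L(-.030,-.015,.040),rate=.06);st("push")
manip.move_linear(L(.006,-.015,.040),rate=.05);st("push")
x=.006
while x<.04:
    x+=.002;manip.move_linear(L(x,-.015,.040),rate=.03);s=st("x%.3f"%x)
    if s["contact_force"]@a<-18: break
c=cap("wrist");cv2.imwrite("pics/w2.png",c["image"])
E
```

```text
down t5.82 leg xy -0.0613 -0.0149 z 0.0407 F(a,b,z) -1.1 0.1 0.0 M [-0.02 -0.01  0.01] w 0.0884 gf 0.0
push t6.50 leg xy -0.0300 -0.0150 z 0.0399 F(a,b,z) -3.8 0.3 3.3 M [0.24 0.53 0.21] w 0.0881 gf 1.9
push t7.37 leg xy 0.0049 -0.0150 z 0.0398 F(a,b,z) -6.4 0.5 4.5 M [0.34 0.74 0.34] w 0.0880 gf 2.9
x0.008 t7.62 leg xy 0.0067 -0.0150 z 0.0396 F(a,b,z) -6.0 -0.4 3.9 M [0.25 0.76 0.36] w 0.0886 gf 3.0
x0.010 t7.87 leg xy 0.0085 -0.0151 z 0.0396 F(a,b,z) -6.4 0.3 3.3 M [0.34 0.83 0.34] w 0.0880 gf 3.0
x0.012 t8.12 leg xy 0.0104 -0.0151 z 0.0395 F(a,b,z) -6.6 0.5 3.5 M [0.31 0.85 0.37] w 0.0882 gf 3.1
x0.014 t8.37 leg xy 0.0123 -0.0150 z 0.0395 F(a,b,z) -6.5 -0.2 3.7 M [0.31 0.88 0.39] w 0.0880 gf 3.2
x0.016 t8.62 leg xy 0.0143 -0.0151 z 0.0394 F(a,b,z) -6.1 0.7 2.9 M [0.34 0.88 0.33] w 0.0879 gf 3.2
x0.018 t8.87 leg xy 0.0162 -0.0151 z 0.0394 F(a,b,z) -6.9 0.8 3.0 M [0.37 0.88 0.37] w 0.0878 gf 3.3
x0.020 t9.12 leg xy 0.0165 -0.0151 z 0.0393 F(a,b,z) -12.1 -0.1 7.5 M [0.63 1.5  0.66] w 0.0884 gf 5.8
x0.022 t9.37 leg xy 0.0166 -0.0151 z 0.0393 F(a,b,z) -16.7 -0.6 13.4 M [0.96 2.27 1.03] w 0.0885 gf 8.8
x0.024 t9.62 leg xy 0.0166 -0.0151 z 0.0392 F(a,b,z) -23.3 -0.0 18.8 M [1.31 2.97 1.35] w 0.0884 gf 11.5
```

View pics/w2.png

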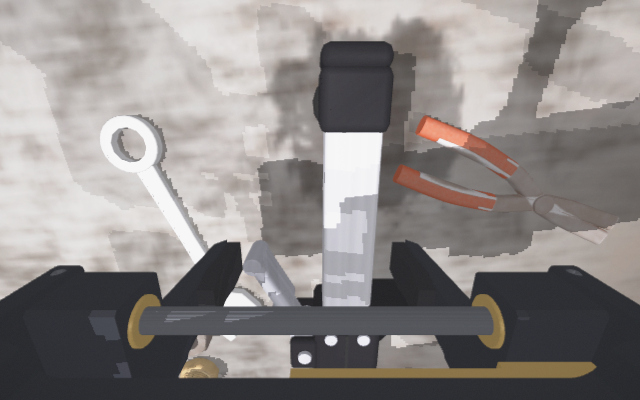

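The leg is seated: the tool stopped at x=0.0166 while the force rose from 7 to 23 N. The view shows the lever still open at (260,250), inside the left finger. Next I push a little harder and close in stages.

```bash
python3 - <<'E'
from h import *
X=.026
manip.move_linear(L(X,-.015,.040),rate=.03);st("push")
manip.set_gripper(.062,25);st("w62")
manip.move_linear(L(X,-.011,.040),rate=.03);st("y-11")
manip.set_gripper(.050,25);st("w50")
manip.move_linear(L(X,-.008,.040),rate=.03);st("y-8")
manip.set_gripper(.043,25);st("w43")
E
```

```text
push t9.92 leg xy 0.0166 -0.0151 z 0.0390 F(a,b,z) -28.0 -0.1 22.6 M [1.61 3.69 1.56] w 0.0881 gf 14.2
w62 t10.47 leg xy 0.0163 -0.0129 z 0.0364 F(a,b,z) -20.6 11.7 3.4 M [2.   2.67 1.04] w 0.0617 gf 11.5
y-11 t10.76 leg xy 0.0164 -0.0126 z 0.0365 F(a,b,z) -20.0 -4.0 5.6 M [0.12 2.72 0.97] w 0.0624 gf 11.5
w50 t11.14 leg xy 0.0163 -0.0100 z 0.0361 F(a,b,z) -20.0 8.7 2.3 M [1.32 2.57 0.78] w 0.0498 gf 10.8
y-8 t11.39 leg xy 0.0163 -0.0097 z 0.0361 F(a,b,z) -19.4 -3.3 4.6 M [-0.04  2.69  0.65] w 0.0498 gf 10.8
w43 t11.71 leg xy 0.0162 -0.0077 z 0.0359 F(a,b,z) -18.7 5.4 2.9 M [0.96 2.56 0.67] w 0.0429 gf 10.4
```

```bash
python3 - <<'E'
from h import *
X=.029
manip.move_linear(L(X,-.007,.039),rate=.03);st("push")
manip.set_gripper(.039,25);st("w39")
manip.set_gripper(.030,30);st("close")
manip.dwell(.3);st("hold")
c=cap("wrist");cv2.imwrite("pics/w3.png",c["image"])
t=cap("top");cv2.imwrite("pics/t3.png",cv2.resize(t["image"][165:365,200:400],None,fx=3,fy=3,interpolation=cv2.INTER_CUBIC))
W=cloud(c);Q=np.stack([(W-mouth)@a,(W-mouth)@b,W[...,2]],-1)
m=(abs(Q[...,2]-.07)<.006)&(Q[...,0]>-.08)&(Q[...,0]<.0)
for x in np.arange(-.07,0.05,.01):
    k=(abs(Q[...,0]-x)<.004)&(abs(Q[...,2]-.065)<.008)&(abs(Q[...,1])<.06)
    if k.sum()>3: print(round(x,2),k.sum(),np.round(np.percentile(Q[k][:,1],[2,98]),4))
E
```

```text
push t11.97 leg xy 0.0163 -0.0077 z 0.0356 F(a,b,z) -30.6 0.4 15.9 M [0.95 4.02 1.06] w 0.0434 gf 16.9
w39 t12.24 leg xy 0.0161 -0.0060 z 0.0354 F(a,b,z) -30.8 8.3 15.3 M [1.7  3.95 0.67] w 0.0390 gf 15.9
close t12.49 leg xy 0.0160 -0.0050 z 0.0350 F(a,b,z) -29.8 11.7 11.8 M [2.12 3.87 0.17] w 0.0335 gf 40.5
hold t12.79 leg xy 0.0160 -0.0050 z 0.0351 F(a,b,z) -29.9 11.5 11.5 M [2.1  3.81 0.1 ] w 0.0342 gf 40.5
-0.07 1118 [-0.0144  0.0134]
-0.06 1135 [-0.0144  0.0131]
-0.05 1192 [-0.0119  0.0109]
-0.04 1093 [-0.0117  0.0109]
-0.03 1018 [-0.0119  0.0108]
-0.02 931 [-0.0116  0.0109]
-0.01 875 [-0.0118  0.0109]
0.0 1269 [-0.0238  0.0107]
0.01 2160 [-0.0372  0.0256]
0.02 1007 [-0.0241  0.0126]
0.03 49 [-0.0242  0.0127]
0.04 18 [-0.0239  0.0167]
```

View pics/w3.png

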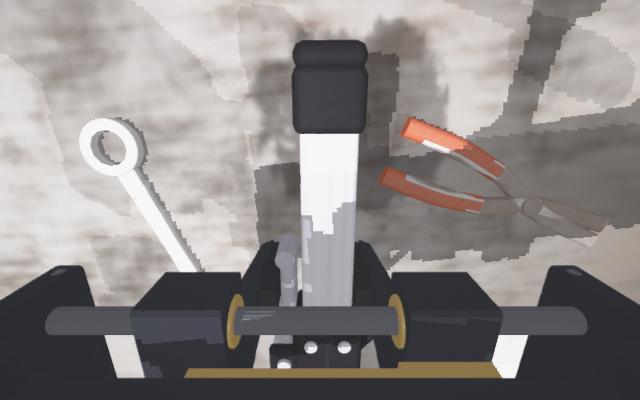

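View pics/t3.png

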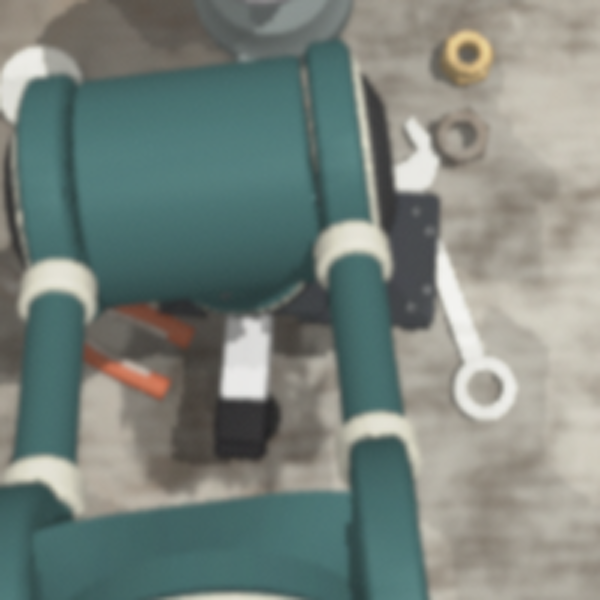

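```bash
python3 - <<'E'
from h import *
c=cap("wrist");s=manip.state();K=c["intrinsics"];Tt=np.array(c["T_tool_cam"])
def edge(im,cols):  # sub-pixel foot/tube boundary (dark->white going down), and foot top end
    g=cv2.cvtColor(im,cv2.COLOR_BGR2GRAY).astype(float)[100:160,cols[0]:cols[1]].mean(1);d=np.clip(np.diff(g),0,None);i=d.argmax();sl=slice(i-2,i+3)
    return 100.5+(np.arange(len(d))[sl]*d[sl]).sum()/d[sl].sum()
def where(u,v,p,rot):
    Rm=R.from_rotvec(rot).as_matrix();o=p+Rm@Tt[:3,3];r=Rm@Tt[:3,:3]@[(u-K[0][2])/K[0][0],(v-K[1][2])/K[1][1],1]
    q=o+r*(.070-o[2])/r[2];return (q-mouth)@a,(q-mouth)@b
v2=edge(cv2.imread("pics/w2.png"),(335,375));v3=edge(c["image"],(310,350))
print("rot",s["tcp_rot"],rotm(1),rotm(-1))
n=rotm(1) if abs(rotm(1)-s["tcp_rot"]).max()<.1 else rotm(-1)
print("w2",v2,where(354,v2,L(.0166,-.0151,.0392),n),where(354,v2,L(.0166,-.0151,.0392),s["tcp_rot"]))
print("w3",v3,where(330,v3,s["tool_pos"],s["tcp_rot"]),where(330,v3,s["tool_pos"],n))
E
```

```text
rot [-0.13519753 -3.11313336 -0.00398488] [0.13426218 3.13872236 0.        ] [ 3.13872236 -0.13426218  0.        ]
w2 131.9390529465331 (np.float64(0.08916860682137914), np.float64(-0.029899045708352726)) (np.float64(-0.05502439421826898), np.float64(-2.3356879388222488e-06))
w3 133.24648254299115 (np.float64(-0.055418321470305454), np.float64(4.720011604729072e-05)) (np.float64(0.08837610330878351), np.float64(-0.009938881039740399))
```

The lever's outer face is at 23 mm from the axis along its whole length, so it is shut. The grip width is at its closed limit, the push holds at 30 N, and the leg hasn't measurably backed off the ring. I'm handing it in.

```bash
python3 - <<'E'
from h import *
st();print(order.close_job())
E
```

```text
t12.94 leg xy 0.0160 -0.0050 z 0.0351 F(a,b,z) -28.8 12.6 12.3 M [2.11 3.84 0.16] w 0.0340 gf 40.5
the job is handed in; nothing more can be done
None
```

I pushed the leg in until it seated against the stop ring, swung the lever shut while holding it there, and handed the job in at 12.9 s with the leg still gripped; the gripper hides the joint with the ring, so that it stayed seated while the lever shut rests on push force and tool position (within about 1 mm), and I did not measure the small things again afterwards.

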